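# Seat a knee trial insert and hold the mirror to check its rear mark

## Task

On the knee practice model, seat the blue trial insert fully home over the two pegs of the metal tray, its yellow mark at the back (the side towards the robot), and let go of it. Then take the inspection mirror from its rest and hold it about 90 mm straight behind the yellow mark, level with it or a little lower, angled so that the bench camera, looking across the top of the insert, sees the mark in the middle of the glass. Finish with the mirror still held there in the gripper, steady and clear of everything else, and leave the other things on the bench where they are.

Things in the scene. Friction and masses are not known exactly. Their poses are not given: they have to be found in the camera images.
- knee: Knee practice model, fixed: pine board 120 x 220 x 20 mm, red clamp jaws, ivory shin-bone stub, on its cut top a steel tray 43 x 67 mm. Origin: on the bench under the tray's centre. x to the knee's front (away from the robot), -x to its back (towards the robot), y to the robot's left, z up. Board, jaws and screws stay below 80 mm
- tray_seat (a point): Centre of the tray's flat top, 130 mm above the bench, axes as knee. Two upright pegs, 8 mm thick and 8 mm tall (the top 3.5 mm tapers to 4 mm), stand at x = -6 mm, y = +18 and -18 mm from here. The insert is home when its origin is here with axes alike
- insert: Blue plastic trial insert, loose, about 50 g, flat on the 4 mm grey mat: 46 (x) x 70 (y) x 14 mm with cut corners, 3 mm lips at front and back, central post 14 (x) x 16 (y) mm from 14 to 34 mm above the underside (grip it). In the underside two blind holes 9.5 mm wide, 9 mm deep, at x = -6, y = +18 and -18 mm: fits one way round. Origin: centre of the underside; z up; back face with yellow mark at -x
- mark (a point): Centre of the yellow mark (10 mm wide, 12 mm high) on the insert's back face, 23.5 mm towards -x from its origin and 7 mm above its underside; it shows also as a yellow patch on top of the back lip
- mirror: Round inspection mirror, loose, about 100 g, its handle in the notches of the rest. Glass 60 mm, dark rim 64 mm across. Origin: centre of the glass face. x: out of the glass, square to it; y: along the handle, away from the glass; z: up while in the rest. Handle: black square bar 14 x 14 mm, centred at x = -5 mm, from y = 46 to 188 mm; centre of mass near y = 100 mm; grip across x, y = 115 mm
- rest: Grey rest of the mirror, fixed: base plate 60 x 130 x 7 mm, two uprights 8 mm thick at y = 70 and 160 mm, with notches 17.6 mm wide, floor 50 mm and prong tops 60 mm above the bench. Origin: on the bench right below the glass; y along the handle. The handle's axis lies 57 mm above the bench, free from y = 75 to 155 mm; the mirror lifts straight up
- camera: White bench camera on a steel column with a round weighted foot (100 mm across), fixed, standing beyond the knee model. Origin: on the bench straight below the place of the mark once the insert is seated. x points from there towards the camera's column (258 mm away, 404 mm tall); z up
- lens (a point): Centre of the camera's front lens: 220 mm along x and 360 mm above camera's origin. It looks down across the top of the tray at the space behind the insert
- aim (a point): Imaginary point on the line from the seated mark's place to the lens, 18.4 % of the way from the mark. With the glass about 90 mm behind the mark, the bisector between mark and lens runs through this point: the camera sees the mark in mid-glass when the line square to the glass from its centre passes through it
- spare: Spare insert like the blue one but green and 20 mm thick, also on the grey mat; not to be used. The blue and the green one may lie either way round on the mat
- mallet: Hammer lying on the bench at the far left; leave alone
- driver: Screwdriver lying on the bench near the robot; leave alone
- pins: White jar of bone pins with a black cap, 52 mm across, 75 mm tall, left; leave alone
- guide: Aluminium drill-guide block 50 x 80 x 22 mm with three holes, right, near the robot; leave alone
- cup: White cup 76 mm across, 85 mm tall, far right; leave alone
- battery: Black drill battery 75 x 55 x 62 mm, left; leave alone
There are look-alikes about, which are no part of the job. There is more than one size of the mirror; the job needs the largest.

How it is judged:
By the outcome, as a careful person would: the job done as asked, in the order asked, and still so for the second after the job is handed in, while the arm keeps its last pose, push and grip.
It also fails if it takes over 45 s, if anything falls off the work surface, if the arm or the gripper's body presses on something with over 40 N, if the wrist force passes 120 N, or if a joint passes its speed limit or range.

## Robot

A 6-joint arm with a two-finger parallel gripper is mounted at the origin on the work surface. World frame = base frame: x ahead of the robot, y to its left, z up, the work surface at z = 0. Lengths are in m, angles in degrees, forces in N, time in s.
With the tool pointing down it reaches from about 0.375 to 0.9 m from the base axis. Payload 3.1 kg.
Tool frame: the origin (TCP) lies at the very end of the fingers, on their centre line; the grasp point (between the pads) lies 19 mm behind it (grip_point_offset is the distance from the TCP to the grasp point, in m); y points along the fingers, x is the direction in which the jaws open and shut, and the axes are right-handed (so a half turn about y gives the same grasp; the last joint's range is limited). The gripper opens to 87 mm and grips with 3 to 60 N. Pads are 19 mm wide; open, the fingers measure 117 mm over their backs; the gripper's body (75 mm by 190 mm) begins 51 mm behind the grasp point.
Start: joints at [-78.237, 30.224, 82.088, -0, 67.689, -10.227], TCP at [0.234, -0.579, 0.223] pointing down, gripper open.
Joint ranges: [-176.69, 176.69], [-43.24, 126.21], [12.49, 139.97], [-82, 262], [0, 151.66], [-163.58, 163.58]. Speed limits (degrees/s): [159.86, 159.86, 180, 180, 180, 180].

## Interface

Orientations are given as a 3x3 rotation matrix whose columns are the frame's x, y, z axes.
In Python, from rig import * gives the robot as it stands.
- The arm moves only by the tool send_rows, never from a script. Its argument "moves" is text: rows parted by semicolons, each of 5 numbers parted by spaces: the finger opening in mm, from 0 to 87, then the shift along the tool's x, y, z in mm, then the turn about the tool's y in degrees. In form: fingers dx dy dz yaw; .... A call has 1 to 20 rows; each row shifts and turns the commanded pose from where the row before left it, along the tool's axes as they then stand; what a row does not reach is not made up. A row lasts 1/12 s, in which the tool goes at most 41.7 mm and 7.16 degrees, less where a joint would pass 70% of its speed; a pose out of reach is approached as far as the arm can. A call is refused whole if a number of a shift passes 41.7 or a number of a turn 7.16, either way. A call with a gripper value outside its range is refused whole. The fingers move at their own pace and stop on an object; the grip force is fixed at half the most. Time passes only in rows, so rows that do not move let the fingers close. It gives the time, the measured TCP pose, the force and the opening at its end, in the units of the state.
- read_state(): the state, without advancing time (a new reading comes with each control period).
- capture(name): name is "side" or "top" or "wrist"; returns a dict with "image" (384x512x3 uint8, blue, green, red), "z_map" (384x512 float32, m along the optical axis (not along the pixel's ray), 0 where there is no reading), "mtx" (3x3 intrinsics, pixels), "origin" and "rotation" of the camera in the world; the wrist camera has in their place "tool_from_camera" (4x4, takes a point from camera to tool coordinates, whose origin is the TCP and whose axes are the tool frame's). Camera axes: x right, y up, looking along -z (the intrinsics and any distortion apply to the point x, -y, -z); pixel columns grow to the right and rows downward; lengths in m; the calibration is good to about 2 mm. A picture is of the moment at which its call begins: read the wrist's pose just before it.
- hand_in(): hands the job in, once; it reports no verdict.
Trained networks look in a picture, given as the dict that the camera call returned (one of the last four; its "shot" number tells which), for a name from the list of things; names that differ only in an ending like _2 or _b are one class to them, and where a whole thing is asked for, a point or a joint stands for the part that bears it (a point fixed in the world has none). Each returns a list of dicts, best first, with "p" (0 to 1); they miss things now and then, are a little off and sometimes report something else, mostly with a low value. They report only what shows in the picture. A call takes as long as a camera call. They do not tell look-alikes from the thing itself.
- search_frame(picture, name): "bbox" ([left, top, right, bottom] in pixels, round what is visible of it).
- masks_of(picture, name): "region" (384x512 bool, what is visible of it) and "bbox" ([left, top, right, bottom] in pixels, round what is visible of it).
- mark_of(picture, name): "pixel" ([row, column] in pixels: a listed point, or the origin of a listed thing).
The state is a dict: "time_s": time; "joint_positions": joint angles; "qvel": joint speeds; "tau": joint torques, N m; "position": TCP position; "tcp_rot": TCP orientation; "force": force on the tool from outside, world axes, zero at the start; "moment": the same for the moment, N m; "opening": opening from 0.0 (shut) to 1.0 (fully open).
Only numpy, scipy, OpenCV 4.12 (cv2) and the standard library are available. Lean on these libraries where they do the work, as an engineer would, in place of code of your own. Each camera call takes 0.05 s, during which the arm holds its last target. There are 200 camera calls.

## Working session

There is one attempt and no reset: what is moved stays moved. The work goes in short steps, Python scripts to look and compute and a tool call to move; the robot and the scene stay as the last step left them, time stands still between calls to the robot, and variables do not carry over. Pictures are saved under pics/ and viewed, about 8 in all and at most 12, crops included, and the job is handed in when it is done.

Besides the shell and the picture viewer there is one more tool, called after "Request:" by a JSON object that holds its "method" and its "body". send_rows: Moves the arm, as the interface text tells. Its arguments: {"type":"object","properties":{"moves":{"type":"string"}},"required":["moves"]}

```bash
ls; mkdir -p pics; cat > h.py <<'E'
from rig import *
import numpy as np, cv2
def cam(c,s=None):
    if 'tool_from_camera' in c:
        T=np.eye(4);T[:3,:3]=np.array(s['tcp_rot']);T[:3,3]=s['position'];return T@np.array(c['tool_from_camera'])
    T=np.eye(4);T[:3,:3]=np.array(c['rotation']);T[:3,3]=c['origin'];return T
def unp(c,r,k,s=None,z=None):
    K=np.array(c['mtx']);r=np.asarray(r,float);k=np.asarray(k,float)
    if z is None: z=c['z_map'][r.astype(int),k.astype(int)]
    p=np.stack([(k-K[0,2])/K[0,0]*z,-(r-K[1,2])/K[1,1]*z,-z*np.ones_like(r)],-1)
    T=cam(c,s);return p@T[:3,:3].T+T[:3,3]
def cloud(c,s=None):
    r,k=np.mgrid[0:384,0:512];P=unp(c,r,k,s);P[c['z_map']==0]=np.nan;return P
E
python3 - <<'E'
from h import *
import pickle
s=read_state();print(s)
for n in ['top','side']:
    c=capture(n);print(n,{k:v for k,v in c.items() if k not in('image','z_map')})
    cv2.imwrite(f'pics/{n}0.png',cv2.resize(c['image'],(800,600),interpolation=cv2.INTER_CUBIC))
    for o in ['knee','tray_seat','insert','mark','mirror','rest','camera','lens','spare']:
        m=mark_of(c,o); b=search_frame(c,o)
        print(o,[(np.round(x['pixel'],0),round(x['p'],2),np.round(unp(c,*x['pixel']),3)) for x in m[:4]],[(np.round(x['bbox']),round(x['p'],2)) for x in b[:4]])
    pickle.dump(c,open(n+'0.pkl','wb'))
E
```

```text
pics
{'time_s': 0.0, 'joint_positions': array([-7.82384258e+01,  3.02795775e+01,  8.21570066e+01, -1.53669251e-03,
        6.76889503e+01, -1.02289110e+01]), 'qvel': array([ 0.00683634, -0.01488973, -0.03715859,  0.0243276 ,  0.01229203,
        0.11829932]), 'tau': array([-1.54329937e-03, -4.40043175e+01, -1.76593924e+01,  6.32314011e-02,
        5.82140533e-02, -1.76581066e-04]), 'position': array([ 0.2338835 , -0.57879125,  0.22156164]), 'tcp_rot': array([[ 3.74461573e-01, -4.70900967e-04,  9.27242314e-01],
       [-9.27239916e-01,  2.13992652e-03,  3.74461691e-01],
       [-2.16056479e-03, -9.99997599e-01,  3.64682078e-04]]), 'force': array([ 0.34990081, -0.37506307,  0.22997686]), 'moment': array([-0.01502238, -0.02667108, -0.04064524]), 'opening': 0.9972501201280508}
top {'mtx': array([[445.81237623,   0.        , 259.80979338],
       [  0.        , 445.81237623, 192.00800407],
       [  0.        ,   0.        ,   1.        ]]), 'origin': array([0.30975687, 0.07426838, 1.63036962]), 'rotation': array([[ 0.00153888,  0.9895742 , -0.14401575],
       [-0.99994962,  0.00295132, 
[... 2383 characters left out ...]
, 0.77, array([0.5  , 0.219, 0.082])), (array([284., 326.]), 0.62, array([0.269, 0.254, 0.009])), (array([241., 283.]), 0.58, array([0.397, 0.1  , 0.008]))] [(array([282., 265., 335., 296.]), 0.78), (array([279., 210., 310., 244.]), 0.73), (array([234., 252., 257., 324.]), 0.66)]
rest [] [(array([231., 279., 255., 323.]), 0.88)]
camera [] [(array([152., 147., 195., 250.]), 0.75)]
lens [(array([158., 169.]), 0.86, array([0.719, 0.095, 0.382]))] [(array([151., 147., 195., 248.]), 0.88)]
spare [(array([157., 255.]), 0.66, array([ 0.499, -0.275,  0.021])), (array([158., 172.]), 0.19, array([0.712, 0.091, 0.379]))] [(array([243., 149., 262., 164.]), 0.59), (array([150., 147., 194., 249.]), 0.36)]
```

View pics/top0.png

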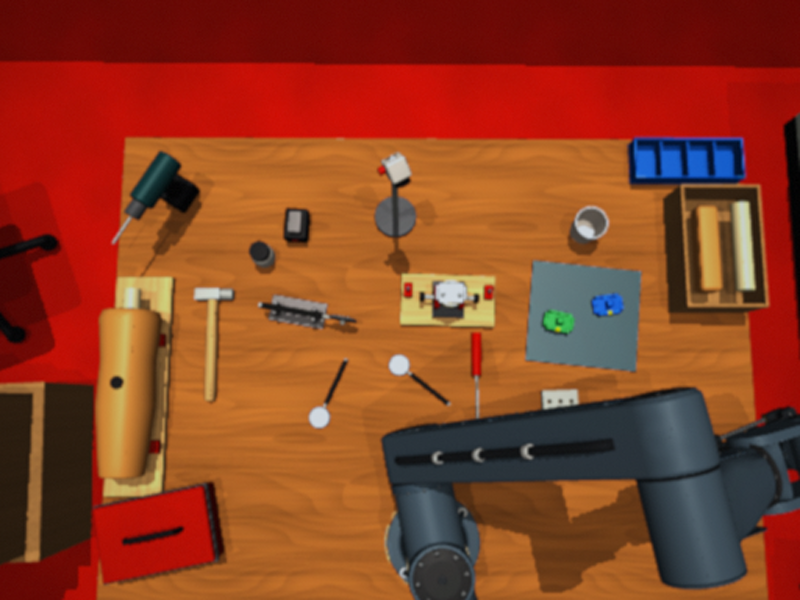

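View pics/side0.png

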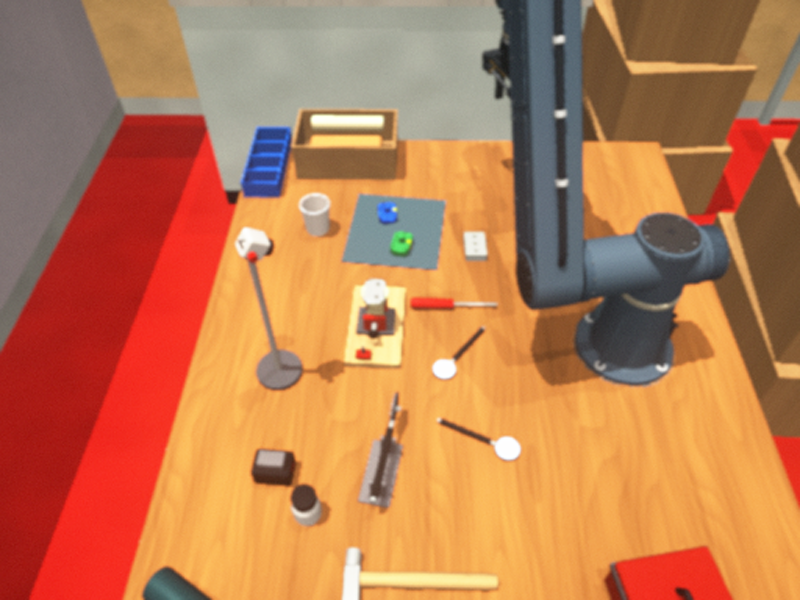

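Top view (800x600 scale): the board has the tray at (450,297). The blue insert is at (607,305) and the green spare at (558,322), both on the mat. The mirror in the grey rest is at (295,312). Two other mirrors lie loose on the bench at (400,365) and (320,415); those are look-alikes. The blue insert is the one asked for, and the mirror in the rest fits the description. Next I move over to the insert for a close look.

Request:
{"method": "send_rows", "body": {"moves": "87 -7 0 36 0;87 -7 0 36 0;87 -7 0 36 0;87 -7 0 36 0;87 -7 0 36 0;87 -7 0 36 0;87 -7 0 36 0;87 -7 0 36 0;87 0 0 0 5.5;87 0 0 0 5.5;87 0 0 0 5.5;87 0 0 0 5.5;87 0 0 0 0;87 0 0 0 0"}}

```text
time_s: 3.07
position: [0.4801, -0.4197, 0.2225]
tcp_rot: [[0.002, -0.0, 1.0], [-1.0, 0.0, 0.002], [-0.0, -1.0, -0.0]]
force: [0.0, 0.2, 1.2]
opening: 1.001
```

```bash
python3 - <<'E'
from h import *
import pickle
s=read_state();print(s['position'],s['tcp_rot'])
c=capture('wrist');print(c['mtx'],c['tool_from_camera'])
pickle.dump((s,c),open('w1.pkl','wb'))
cv2.imwrite('pics/w1.png',cv2.resize(c['image'],(800,600),interpolation=cv2.INTER_CUBIC))
for o in ['insert','mark','spare']:
    print(o,[(np.round(x['pixel'],0),round(x['p'],2),np.round(unp(c,*x['pixel'],s),4)) for x in mark_of(c,o)[:4]],[(np.round(x['bbox']),round(x['p'],2)) for x in search_frame(c,o)[:4]])
# rest cloud from top & side
for n in ['top','side']:
    q=pickle.load(open(n+'0.pkl','rb'));P=cloud(q).reshape(-1,3);C=q['image'].reshape(-1,3)
    m=(P[:,0]>.42)&(P[:,0]<.6)&(P[:,1]>.12)&(P[:,1]<.38)&(P[:,2]>.03)
    for lo,hi in [(.03,.055),(.055,.07),(.07,.1)]:
        p=P[m&(P[:,2]>lo)&(P[:,2]<hi)]
        if len(p): print(n,lo,len(p),p.mean(0).round(3),p[p[:,1].argmin()].round(3),p[p[:,1].argmax()].round(3))
E
```

```text
[ 0.48013392 -0.41968814  0.22251114] [[ 2.36602445e-03 -8.80825099e-05  9.99997197e-01]
 [-9.99997197e-01  8.37518406e-05  2.36603183e-03]
 [-8.39600119e-05 -9.99999993e-01 -8.78841041e-05]]
[[276.08053259   0.         262.34375316]
 [  0.         276.08053259 189.96656273]
 [  0.           0.           1.        ]] [[ 9.99999661e-01  7.76633621e-04  2.72927082e-04 -2.55007264e-05]
 [ 3.44329049e-05  2.91793645e-01 -9.56481295e-01 -1.61797423e-01]
 [-8.22473920e-04  9.56480980e-01  2.91793520e-01  8.06926000e-02]
 [ 0.00000000e+00  0.00000000e+00  0.00000000e+00  1.00000000e+00]]
insert [(array([123., 255.]), 0.79, array([ 0.5404, -0.4108,  0.0385]))] [(array([229., 101., 286., 145.]), 0.66)]
mark [(array([146., 258.]), 0.69, array([ 0.5075, -0.4134,  0.0042]))] [(array([229., 105., 285., 144.]), 0.58)]
spare [(array([154., 168.]), 0.81, array([ 0.5027, -0.3002,  0.0358]))] [(array([138., 131., 194., 177.]), 0.75)]
top 0.03 39 [0.506 0.295 0.046] [0.489 0.186 0.052] [0.517 0.379 0.054]
top 0.055 182 [0.509 0.3   0.062] [0.49  0.175 0.069] [0.52  0.378 0.056]
top 0.07 36 [0.495 0.211 0.081] [0.489 0.177 0.079] [0.511 0.344 0.07 ]
side 0.03 67 [0.509 0.307 0.044] [0.491 0.186 0.036] [0.518 0.379 0.055]
side 0.055 273 [0.512 0.306 0.062] [0.49  0.185 0.069] [0.526 0.38  0.063]
side 0.07 40 [0.498 0.214 0.081] [0.497 0.185 0.075] [0.504 0.242 0.071]
```

View pics/w1.png

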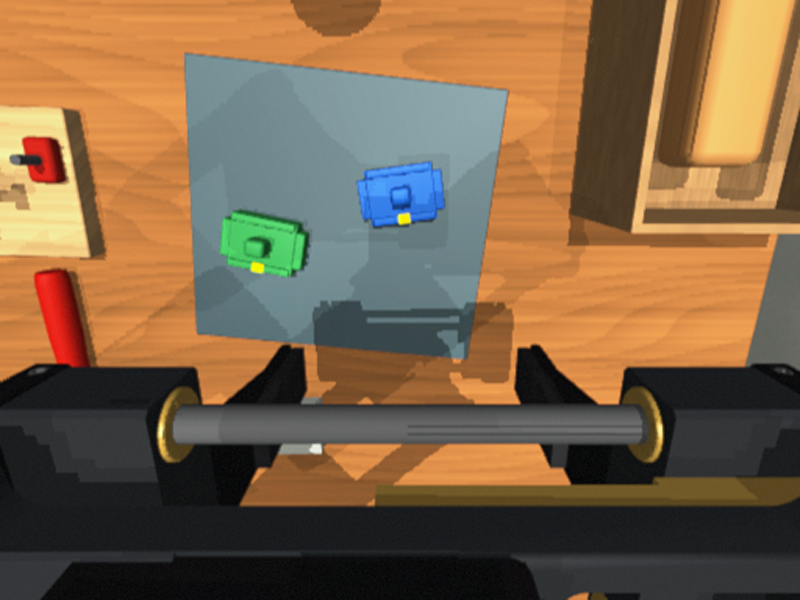

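The wrist view shows the blue insert at (402,195) in the 800x600 image, with its yellow mark towards the robot, turned about 8°. The green spare is at (262,243). Blue is the one meant. Next I fit its pose.

```bash
cat >> h.py <<'E'
def bluefit(c,s,zlo=.0,zhi=.045,box=None):
    P=cloud(c,s);hsv=cv2.cvtColor(c['image'],cv2.COLOR_BGR2HSV)
    m=(hsv[...,0]>100)&(hsv[...,0]<128)&(hsv[...,1]>120)&(hsv[...,2]>60)&(P[...,2]>zlo)&(P[...,2]<zhi)
    if box is not None: m&=(abs(P[...,0]-box[0])<.06)&(abs(P[...,1]-box[1])<.06)
    return P[m],m
E
python3 - <<'E'
from h import *
import pickle
s,c=pickle.load(open('w1.pkl','rb'))
P,m=bluefit(c,s,box=(.53,-.41))
print(len(P),np.percentile(P[:,2],[1,10,25,50,75,90,99]).round(4))
t=P[(P[:,2]>.013)&(P[:,2]<.025)]
print('body',cv2.minAreaRect((t[:,:2]*1000).astype(np.float32)))
t=P[P[:,2]>.033];print('post',len(t),t.mean(0),cv2.minAreaRect((t[:,:2]*1000).astype(np.float32)))
hsv=cv2.cvtColor(c['image'],cv2.COLOR_BGR2HSV);Q=cloud(c,s)
y=(hsv[...,0]>25)&(hsv[...,0]<33)&(hsv[...,1]>200)&(abs(Q[...,0]-.51)<.03)&(abs(Q[...,1]+.41)<.04);print('mark',Q[y].mean(0),y.sum())
q=pickle.load(open('top0.pkl','rb'));P,_=bluefit(q,None,box=(.53,-.41))
t=P[(P[:,2]>.01)&(P[:,2]<.025)];print(len(P),cv2.minAreaRect((t[:,:2]*1000).astype(np.float32)))
x=np.array([P[:,0].max(),P[:,0].min(),P[:,1].max(),P[:,1].min()]);print(x)
E
```

```text
1798 [0.0031 0.0161 0.0168 0.0176 0.0195 0.0213 0.038 ]
body ((538.185302734375, -411.65325927734375), (45.50996398925781, 70.0312728881836), 7.616964340209961)
post 144 [ 0.53859152 -0.41177152  0.03687893] ((538.0153198242188, -411.6475830078125), (14.47911262512207, 14.984703063964844), 1.0933434963226318)
mark [ 0.51809958 -0.41440311  0.01981498] 30
243 ((534.8340454101562, -412.3486328125), (47.7023811340332, 72.21186828613281), 11.825162887573242)
[ 0.56702739  0.509787   -0.37399339 -0.45379368]
```

Request:
{"method": "send_rows", "body": {"moves": "70 -4 20 29 0;60 -4 30 29 0;60 0 34 0 -3.8;60 0 34 0 -3.8;60 0 34 0 0;60 0 26 0 0;60 0 16 0 0;60 0 7.5 0 0;60 0 0 0 0;60 0 0 0 0;60 0 0 0 0"}}

```text
time_s: 4.33
position: [0.5388, -0.4127, 0.0226]
tcp_rot: [[0.132, 0.002, 0.991], [-0.991, -0.002, 0.132], [0.002, -1.0, 0.002]]
force: [0.2, -0.3, 0.3]
opening: 0.686
```

```bash
python3 - <<'E'
from h import *
s=read_state();print(s['position'],s['tcp_rot'],s['force'],s['opening'])
c=capture('wrist');P,m=bluefit(c,s,box=(.53,-.41))
t=P[(P[:,2]>.013)&(P[:,2]<.025)];print(len(t),cv2.minAreaRect((t[:,:2]*1000).astype(np.float32)))
cv2.imwrite('pics/w2.png',cv2.resize(c['image'][150:384,130:400],(800,600),interpolation=cv2.INTER_CUBIC))
E
```

```text
[ 0.53881239 -0.41269526  0.02263564] [[ 0.13212904  0.00196316  0.99123058]
 [-0.99122986 -0.00205676  0.13213302]
 [ 0.00229812 -0.99999596  0.00167418]] [ 0.21352075 -0.27192651  0.2866149 ] 0.686255115732711
4758 ((541.0382690429688, -411.1145935058594), (41.45954895019531, 69.60014343261719), 7.450761795043945)
```

View pics/w2.png

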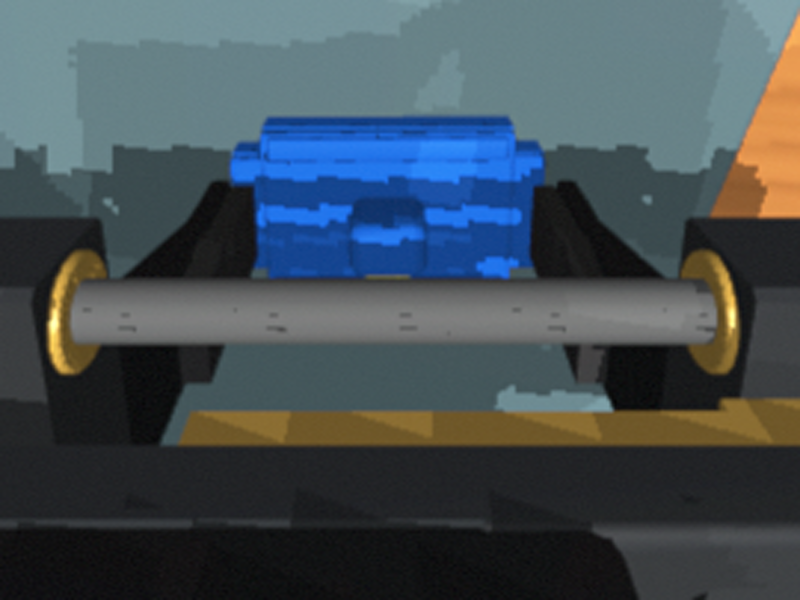

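The fingers straddle the post squarely, between the lips (post at about (387,235) in the crop). I'll close, lift, and carry it to just behind the knee.

Request:
{"method": "send_rows", "body": {"moves": "40 0 2 0 0;14 0 0 0 0;8 0 0 0 0;8 0 0 0 0;8 0 0 0 0;8 0 0 0 0;8 0 -15 0 0;8 0 -30 0 0;8 0 -40 0 0;8 0 -40 0 0;8 0 -40 0 0;8 0 -25 0 0"}}

```text
time_s: 5.38
position: [0.5393, -0.413, 0.2155]
tcp_rot: [[0.132, 0.005, 0.991], [-0.991, -0.006, 0.132], [0.006, -1.0, 0.005]]
force: [0.2, -0.4, -1.0]
opening: 0.097
```

Request:
{"method": "send_rows", "body": {"moves": "8 -20 0 0 3.8;8 -30 0 0 3.8;8 -35 0 -7 0;8 -35 0 -7 0;8 -35 0 -7 0;8 -35 0 -7 0;8 -35 0 -7 0;8 -35 0 -7 0;8 -35 0 -7 0;8 -35 0 -7 0;8 -30 0 -7 0;8 -15 0 -7 0;8 0 0 0 0;8 0 0 0 0;8 0 0 0 0"}}

```text
time_s: 6.63
position: [0.4645, -0.0378, 0.2101]
tcp_rot: [[-0.0, 0.002, 1.0], [-1.0, -0.001, -0.0], [0.001, -1.0, 0.002]]
force: [-0.3, -0.5, 0.5]
opening: 0.091
```

```bash
python3 - <<'E'
from h import *
import pickle
s=read_state();print(s['position'],s['tcp_rot'],s['force'],s['opening'])
c=capture('wrist');pickle.dump((s,c),open('w3.pkl','wb'))
P=cloud(c,s)
for o in ['tray_seat','knee','insert','lens']:
    print(o,[(np.round(x['pixel'],0),round(x['p'],2),np.round(unp(c,*x['pixel'],s),4)) for x in mark_of(c,o)[:3]])
m=(P[...,2]>.122)&(P[...,2]<.134);p=P[m&(P[...,0]>.5)];print(len(p),np.percentile(p[:,2],[5,50,95]),cv2.minAreaRect((p[:,:2]*1000).astype(np.float32)))
m2=(P[...,2]>.1345)&(P[...,2]<.142)&(P[...,0]>.51);print('pegs',P[m2].round(4)[::8])
cv2.imwrite('pics/w3.png',cv2.resize(c['image'],(800,600),interpolation=cv2.INTER_CUBIC))
E
```

```text
[ 0.46446079 -0.03784655  0.21008015] [[-2.88287986e-04  2.46097570e-03  9.99996930e-01]
 [-9.99999252e-01 -1.18928644e-03 -2.85361842e-04]
 [ 1.18858052e-03 -9.99996265e-01  2.46131672e-03]] [-0.34495817 -0.45252799  0.5106912 ] 0.09068326601525918
tray_seat [(array([104., 259.]), 0.72, array([ 0.5465, -0.0353,  0.1294]))]
knee [(array([106., 261.]), 0.82, array([ 0.545 , -0.0371,  0.1296]))]
insert []
lens [(array([105., 258.]), 0.31, array([ 0.5458, -0.0339,  0.1298]))]
4460 [0.12525535 0.12926421 0.13054198] ((547.6494750976562, -35.490150451660156), (57.93069839477539, 69.16578674316406), 3.7742435932159424)
pegs [[ 0.5452 -0.0171  0.1345]
 [ 0.5444 -0.0195  0.1349]
 [ 0.5436 -0.0181  0.1374]
 [ 0.5435 -0.0549  0.136 ]
 [ 0.5428 -0.0198  0.1391]
 [ 0.5428 -0.0548  0.1364]
 [ 0.542  -0.0196  0.1367]
 [ 0.542  -0.054   0.1376]
 [ 0.5413 -0.019   0.1389]
 [ 0.5412 -0.0532  0.1375]
 [ 0.5404 -0.0171  0.1369]
 [ 0.5404 -0.0524  0.1374]
 [ 0.5396 -0.0171  0.1363]
 [ 0.5396 -0.0523  0.1379]
 [ 0.5388 -0.0178  0.1352]
 [ 0.5388 -0.055   0.1351]
 [ 0.5372 -0.0534  0.1354]]
```

View pics/w3.png

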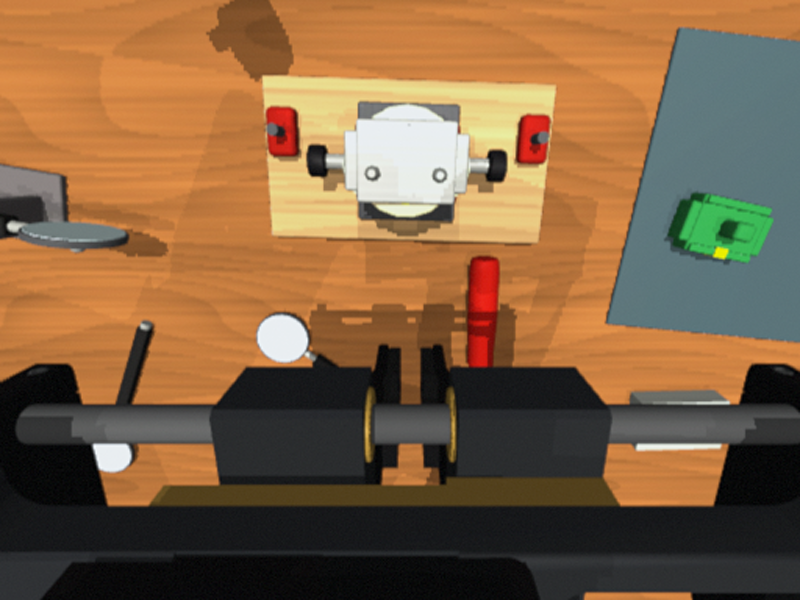

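The wrist picture shows the gripper empty. The opening is 8 mm, so I lifted before the fingers had closed. It does give a clear view of the tray with its pegs at (372,173) and (440,175). Next I go back, check where the insert lies, and fit the tray pose from this picture.

Request:
{"method": "send_rows", "body": {"moves": "45 15 0 0 0;45 30 0 3 0;45 40 0 4 0;45 40 0 4 0;45 40 0 4 0;45 40 0 4 0;45 40 0 4 0;45 40 0 4 0;45 40 0 4 0;45 30 0 4 0;45 20 0 0 -3.8;45 0 0 0 -3.8;45 0 0 0 0;45 0 0 0 0"}}

```text
time_s: 8.05
position: [0.4977, -0.4122, 0.2085]
tcp_rot: [[0.129, -0.001, 0.992], [-0.992, 0.001, 0.129], [-0.002, -1.0, -0.001]]
force: [-0.5, 0.2, -0.5]
opening: 0.517
```

```bash
python3 - <<'E'
from h import *
import pickle
s=read_state();print(s['position'],s['tcp_rot'][:,0],s['opening'])
c=capture('wrist');P,m=bluefit(c,s,box=(.53,-.41))
print(np.percentile(P[:,2],[5,50,95]).round(4))
t=P[(P[:,2]>.013)&(P[:,2]<.025)];print(len(t),cv2.minAreaRect((t[:,:2]*1000).astype(np.float32)))
t=P[P[:,2]>.034];print('post',len(t),cv2.minAreaRect((t[:,:2]*1000).astype(np.float32)))
s,c=pickle.load(open('w3.pkl','rb'));P=cloud(c,s)
g=cv2.cvtColor(c['image'],cv2.COLOR_BGR2GRAY)
w=(P[...,2]>.1275)&(P[...,2]<.133)&(abs(P[...,0]-.547)<.04)&(abs(P[...,1]+.036)<.05)
p=(P[w][:,:2]*1000).astype(np.float32);print('tray',len(p),cv2.minAreaRect(p),p.mean(0),np.median(P[w][:,2]))
# tray width by x-slices
for a in range(522,574,5):
    q=p[abs(p[:,0]-a)<2.5]
    if len(q):print(a,q[:,1].min(),q[:,1].max())
b=(P[...,2]>.015)&(P[...,2]<.025)&(abs(P[...,0]-.55)<.1)&(abs(P[...,1]+.036)<.13)
print('board',cv2.minAreaRect((P[b][:,:2]*1000).astype(np.float32)))
big=cv2.resize(c['image'][60:150,190:340],(800,480),interpolation=cv2.INTER_CUBIC);cv2.imwrite('pics/tray.png',big)
G=cv2.GaussianBlur(cv2.cvtColor(big,cv2.COLOR_BGR2GRAY),(5,5),0)
print(cv2.HoughCircles(G,cv2.HOUGH_GRADIENT,1,80,param1=60,param2=18,minRadius=12,maxRadius=40))
E
```

```text
[ 0.49767663 -0.41224571  0.20848375] [ 0.12922135 -0.99161462 -0.00151563] 0.5169894625465323
[0.0154 0.0175 0.0366]
1657 ((538.3640747070312, -410.51812744140625), (44.10171890258789, 70.13594055175781), 7.398683547973633)
post 147 ((538.4064331054688, -410.5147705078125), (13.142033576965332, 15.721305847167969), 7.2044453620910645)
tray 3809 ((550.115966796875, -35.80367660522461), (66.82565307617188, 48.38089370727539), 88.37187957763672) [548.1981   -35.742046] 0.1294131148388622
527 -61.838 -8.383838
532 -68.53633 -2.5047777
537 -68.48248 -2.4618163
542 -68.96565 -2.7919798
547 -68.91374 -3.052172
552 -68.719765 -2.4877074
557 -69.40584 -2.5979648
562 -69.23576 -2.7373157
567 -63.17665 -9.606677
572 -48.343216 -11.426729
board ((530.0220336914062, -35.22149658203125), (220.00306701660156, 155.87376403808594), 88.11835479736328)
[[[486.5 278.5  25.4]
  [258.5 272.5  26.8]
  [243.5 406.5  34.8]
  [ 68.5 256.5  31.3]]]
```

View pics/tray.png

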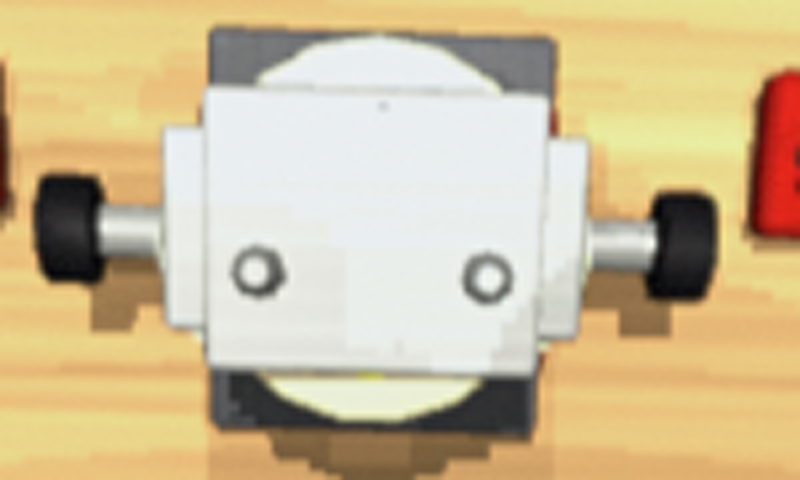

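The tray's yaw is about -1.6°, and its pegs are at crop pixels (258,272) and (486,278). The insert still lies at (538.4,-410.5) mm, yaw 7.3°, practically where it was. I'll grasp again, and wait for the fingers this time.

Request:
{"method": "send_rows", "body": {"moves": "40 2 20 20 0;40 1.6 40 20.6 0;40 0 40 0 0;40 0 40 0 0;40 0 28 0 0;40 0 15 0 0;40 0 5 0 0;40 0 0 0 0;40 0 0 0 0"}}

```text
time_s: 8.85
position: [0.5382, -0.4104, 0.0252]
tcp_rot: [[0.132, 0.001, 0.991], [-0.991, -0.001, 0.132], [0.001, -1.0, 0.001]]
force: [-0.0, -0.6, -0.1]
opening: 0.459
```

Request:
{"method": "send_rows", "body": {"moves": "3 0 0 0 0;3 0 0 0 0;3 0 0 0 0;3 0 0 0 0;3 0 0 0 0;3 0 0 0 0;3 0 0 0 0;3 0 0 0 0;3 0 0 0 0"}}

```text
time_s: 9.6
position: [0.5378, -0.4106, 0.0251]
tcp_rot: [[0.132, 0.001, 0.991], [-0.991, -0.001, 0.132], [0.001, -1.0, 0.001]]
force: [-1.0, -0.3, 5.8]
opening: 0.184
```

```bash
python3 - <<'E'
from h import *
import pickle
s=read_state();print(s['position'],s['tcp_rot'],s['opening'],s['force'])
s,c=pickle.load(open('w3.pkl','rb'));K=c['mtx'];T=cam(c,s)
def ray(col,row,h):
    d=T[:3,:3]@np.array([(col-K[0,2])/K[0,0],-(row-K[1,2])/K[1,1],-1.]);o=T[:3,3];return o+d*(h-o[2])/d[2]
f=lambda u,v:(190+(u+.5)/(800/150)-.5,60+(v+.5)/(480/90)-.5)
a=ray(*f(258.5,272.5),.1375);b=ray(*f(486.5,278.5),.1375);print(a,b,(a+b)/2,np.linalg.norm(a-b),np.degrees(np.arctan2((a-b)[0],-(a-b)[1]))) 
for q in [(205,88),(548,96),(210,365),(533,375)]: print(ray(*f(*q),.1295))
E
```

```text
[ 0.53776719 -0.41063011  0.02506454] [[ 1.32064976e-01  6.45188434e-04  9.91240852e-01]
 [-9.91240709e-01 -7.57844394e-04  1.32065451e-01]
 [ 8.36413424e-04 -9.99999505e-01  5.39452338e-04]] 0.18429300602023996 [-0.99301    -0.29823283  5.75830278]
[ 0.54149052 -0.01808803  0.1375    ] [ 0.54056683 -0.05301895  0.1375    ] [ 0.54102867 -0.03555349  0.1375    ] 0.0349431276199775 178.48526446485033
[ 0.56852338 -0.0099567   0.1295    ]
[ 0.567332   -0.06247844  0.1295    ]
[ 0.52705913 -0.00922487  0.1295    ]
[ 0.52541672 -0.06132745  0.1295    ]
```

Now it holds the post (opening 16 mm, pads down on it). Lift, turn +9.1°, carry over the pegs.

Request:
{"method": "send_rows", "body": {"moves": "3 0 -10 0 0;3 0 -25 0 0;3 0 -40 0 0;3 0 -40 0 3;3 0 -40 0 3;3 -15 -20 0 3.1;3 -30 0 0 0;3 -40 0 0 0;3 -40 0 0 0;3 -40 0 0 0;3 -40 0 0 0;3 -40 0 0 0;3 -40 0 0 0;3 -40 0 -1 0;3 -30 0 0 0;3 -20 0 0 0;3 0 0 0 0;3 0 0 0 0;3 0 0 0 0"}}

```text
time_s: 11.18
position: [0.5457, -0.0359, 0.1993]
tcp_rot: [[-0.026, 0.0, 1.0], [-1.0, -0.001, -0.026], [0.001, -1.0, 0.0]]
force: [0.2, -0.0, -1.3]
opening: 0.179
```

```bash
python3 - <<'E'
from h import *
import pickle
s=read_state();print(s['position'],s['tcp_rot'],s['opening'],s['force'],s['joint_positions'])
c=capture('wrist');P,m=bluefit(c,s,.15,.25)
m&=abs(P:=0)<1 if False else m
Pc=cloud(c,s)
m&=(abs(Pc[...,0]-.547)<.05)&(abs(Pc[...,1]+.036)<.05)
q=Pc[m];print(len(q),np.percentile(q[:,2],[5,50,95]))
t=q[(q[:,2]<np.median(q[:,2])+.006)&(q[:,2]>np.median(q[:,2])-.003)];print(cv2.minAreaRect((t[:,:2]*1000).astype(np.float32)),(t.max(0)*1000).round(1))
cv2.imwrite('pics/w4.png',cv2.resize(c['image'],(800,600),interpolation=cv2.INTER_CUBIC))
E
```

```text
[ 0.54572279 -0.03590283  0.1993258 ] [[-2.61152440e-02  2.62607572e-04  9.99658904e-01]
 [-9.99658746e-01 -6.28405912e-04 -2.61150747e-02]
 [ 6.21333549e-04 -9.99999768e-01  2.78928930e-04]] 0.17882047105680493 [ 0.23141182 -0.03489268 -1.34020791] [-1.54567059e+01  2.59225610e+01  9.48108268e+01 -3.57167160e-02
  5.92425193e+01  7.60580120e+01]
4135 [0.1851141  0.19198811 0.21158821]
((548.2680053710938, -36.08354949951172), (69.33360290527344, 41.59905242919922), 89.03938293457031) [569.5  -1.5 197.9]
```

View pics/w4.png

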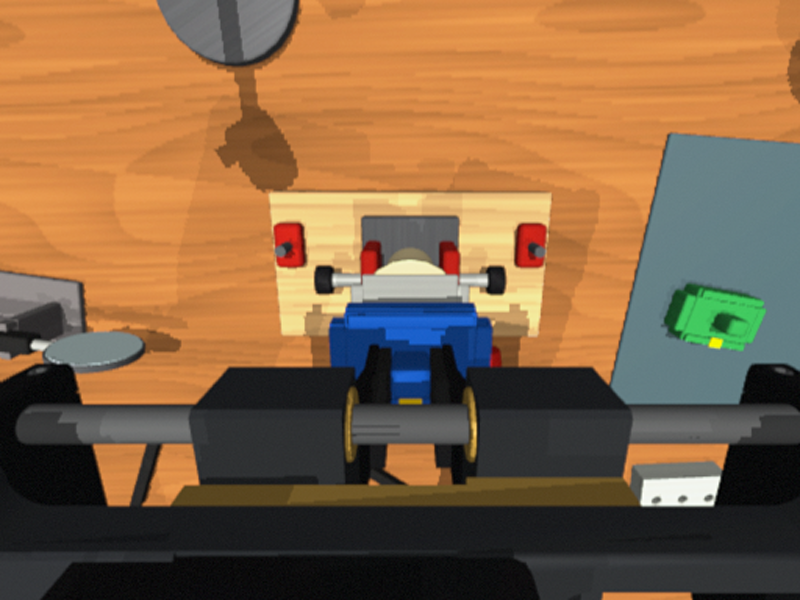

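The insert is held level over the tray with its mark at the back, at (412,402). I descend in stages.

Request:
{"method": "send_rows", "body": {"moves": "3 0 15 0.7 0;3 0 15 0 0;3 0 6 0 0;3 0 3 0 0;3 0 3 0 0;3 0 2 0 0;3 0 0 0 0;3 0 0 0 0"}}

```text
time_s: 11.9
position: [0.5466, -0.0356, 0.1556]
tcp_rot: [[-0.027, 0.001, 1.0], [-1.0, -0.0, -0.027], [0.0, -1.0, 0.001]]
force: [-0.1, 0.6, -0.4]
opening: 0.18
```

Request:
{"method": "send_rows", "body": {"moves": "3 0 1.5 0 0;3 0 1.5 0 0;3 0 1.5 0 0;3 0 0 0 0;3 0 0 0 0"}}

```text
time_s: 12.32
position: [0.5467, -0.0354, 0.151]
tcp_rot: [[-0.026, 0.001, 1.0], [-1.0, -0.0, -0.026], [0.0, -1.0, 0.001]]
force: [0.8, -0.5, 2.0]
opening: 0.174
```

Request:
{"method": "send_rows", "body": {"moves": "3 0 1 0 0;3 0 1 0 0;3 0 0 0 0;3 0 0 0 0"}}

```text
time_s: 12.65
position: [0.5467, -0.0354, 0.151]
tcp_rot: [[-0.026, 0.002, 1.0], [-1.0, -0.001, -0.026], [0.0, -1.0, 0.002]]
force: [-2.9, 1.0, 13.9]
opening: 0.178
```

```bash
python3 - <<'E'
from h import *
s=read_state();print(s['position'],s['opening'],s['force'])
for n in ['wrist','top','side']:
    c=capture(n);P,m=bluefit(c,s,.125,.18,box=(.547,-.036))
    if len(P)==0: print(n,'none');continue
    print(n,len(P),np.percentile(P[:,2],[2,10,50,90]).round(4),P.min(0).round(4),P.max(0).round(4))
    if n=='wrist':
        t=P[(P[:,2]>.14)&(P[:,2]<.15)];print(cv2.minAreaRect((t[:,:2]*1000).astype(np.float32)))
        cv2.imwrite('pics/w5.png',cv2.resize(c['image'][150:300,180:350],(800,600),interpolation=cv2.INTER_CUBIC))
    else:
        for o in ['lens','mirror','rest','camera']:
            print(o,[(np.round(x['pixel'],0),round(x['p'],2),np.round(unp(c,*x['pixel']),3)) for x in mark_of(c,o)[:3]])
E
```

```text
[ 0.54666675 -0.03540636  0.15095836] 0.17843617580541307 [-2.92313539  0.9748309  13.94095227]
wrist 4108 [0.1339 0.1408 0.1438 0.1623] [ 0.5287 -0.0698  0.1306] [ 0.5707 -0.0012  0.1797]
((549.2200927734375, -35.302669525146484), (68.5310287475586, 41.472808837890625), 88.03683471679688)
top none
side 38 [0.1348 0.1362 0.1408 0.1439] [ 0.5284 -0.0114  0.1337] [0.5608 0.0023 0.1464]
lens [(array([159., 172.]), 0.7, array([0.713, 0.085, 0.371])), (array([205., 240.]), 0.47, array([ 0.542, -0.002,  0.065]))]
mirror [(array([260., 253.]), 0.88, array([0.492, 0.206, 0.06 ])), (array([283., 326.]), 0.72, array([0.268, 0.251, 0.01 ])), (array([237., 286.]), 0.56, array([0.389, 0.084, 0.006]))]
rest [(array([268., 252.]), 0.83, array([0.496, 0.22 , 0.032]))]
camera [(array([197., 291.]), 0.37, array([ 0.365, -0.095, -0.   ]))]
```

The insert hit a hard stop at TCP z 0.151, which is its home height. Its top surface reads 0.1438 against 0.144 expected. Release, rise and go to the mirror.

Request:
{"method": "send_rows", "body": {"moves": "40 0 -1.5 0 0;40 0 0 0 0;40 0 0 0 0;40 0 0 0 0;40 0 -15 0 0;40 0 -30 0 0;40 0 -40 0 0;40 -25 0 -5 0;40 -38 0 -7 0;40 -38 0 -7 0;40 -38 0 -7 0;40 -38 0 -7 0;40 -38 0 -7 0;40 -38 0 -7 0;40 -26 0 -5 0;40 -15 0 -3 0;40 0 0 0 0"}}

```text
time_s: 14.42
position: [0.4978, 0.2631, 0.2346]
tcp_rot: [[-0.022, -0.001, 1.0], [-1.0, 0.001, -0.022], [-0.001, -1.0, -0.001]]
force: [0.2, -0.6, 0.4]
opening: 0.459
```

Request:
{"method": "send_rows", "body": {"moves": "40 0 0 0 -7;40 0 0 0 -7;40 0 0 0 -7;40 0 0 0 -7;40 0 0 0 -7;40 0 0 0 -7;40 0 0 0 -7;40 0 0 0 -7;40 0 0 0 -7;40 0 0 0 -7;40 0 0 0 -7;40 0 0 0 -7;40 0 0 0 0;40 0 0 0 0"}}

```text
time_s: 15.58
position: [0.4992, 0.259, 0.2348]
tcp_rot: [[0.991, -0.001, 0.135], [-0.135, -0.001, 0.991], [-0.001, -1.0, -0.001]]
force: [-0.7, -0.6, 0.1]
opening: 0.46
```

```bash
python3 - <<'E'
from h import *
import pickle
s=read_state();print(s['position'],s['tcp_rot'],s['joint_positions'].round(1))
c=capture('wrist');pickle.dump((s,c),open('w6.pkl','wb'));P=cloud(c,s)
for o in ['mirror','rest']:
    print(o,[(np.round(x['pixel'],0),round(x['p'],2),np.round(unp(c,*x['pixel'],s),3)) for x in mark_of(c,o)[:3]])
z=P[...,2];roi=(P[...,0]>.42)&(P[...,0]<.6)&(P[...,1]>.12)&(P[...,1]<.42)
for lo,hi in [(.055,.06),(.0605,.068),(.07,.09)]:
    p=P[roi&(z>lo)&(z<hi)]
    if len(p)>5: print(lo,len(p),p.mean(0).round(4),cv2.minAreaRect((p[:,:2]*1000).astype(np.float32)),np.median(p[:,2]))
c2=capture('side');P,m=bluefit(c2,None,.125,.18,box=(.547,-.036));print('insert side',len(P),P.mean(0).round(4),P.min(0).round(4),P.max(0).round(4))
cv2.imwrite('pics/w6.png',cv2.resize(c['image'],(800,600),interpolation=cv2.INTER_CUBIC))
E
```

```text
[0.49915482 0.25904755 0.23483122] [[ 9.90883772e-01 -7.02315080e-04  1.34717692e-01]
 [-1.34718078e-01 -5.34441707e-04  9.90883825e-01]
 [-6.23913899e-04 -9.99999611e-01 -6.24184153e-04]] [16.1 24.6 90.4 -0.  65.1 23.8]
mirror [(array([183., 109.]), 0.78, array([0.275, 0.262, 0.01 ])), (array([211., 268.]), 0.71, array([0.501, 0.217, 0.087]))]
rest []
0.055 192 [0.5103 0.2967 0.0589] ((512.1182250976562, 298.6850891113281), (201.01669311523438, 28.863548278808594), 80.28170776367188) 0.059035715589363436
0.0605 1618 [0.5164 0.3237 0.0632] ((511.65216064453125, 297.666748046875), (202.17697143554688, 27.348201751708984), 79.65715026855469) 0.06322411419087945
0.07 217 [0.4986 0.2125 0.0828] ((497.881591796875, 207.3758544921875), (56.27305221557617, 6.203408718109131), 79.923095703125) 0.08420942766373252<stdin>:11: RuntimeWarning: Mean of empty slice.
  ret = um.true_divide(
Traceback (most recent call last):
ValueError: zero-size array to reduction operation minimum which has no identity
```

Request:
{"method": "send_rows", "body": {"moves": "40 0 0 0 2.4;40 2.6 30 32 0;40 3 40 32 0;40 0 40 0 0;40 0 40 0 0;40 0 27 0 0;40 0 14 0 0;40 0 6 0 0;40 0 0 0 0;40 0 0 0 0"}}

```text
time_s: 16.62
position: [0.5142, 0.3148, 0.0478]
tcp_rot: [[0.985, 0.001, 0.172], [-0.172, 0.0, 0.985], [0.001, -1.0, 0.001]]
force: [-0.4, 0.1, 0.2]
opening: 0.463
```

```bash
python3 - <<'E'
from h import *
import pickle
s,c=pickle.load(open('w6.pkl','rb'))
s=read_state();print(s['position'],s['force'],s['opening'])
c=capture('wrist');cv2.imwrite('pics/w7.png',cv2.resize(c['image'],(800,600),interpolation=cv2.INTER_CUBIC))
P=cloud(c,s);m=(abs(P[...,0]-.516)<.03)&(P[...,2]>.0605)&(P[...,2]<.067)&(P[...,1]>.33)&(P[...,1]<.41)
p=P[m]-np.array([.5159,.3209,0]);t=s['tcp_rot'];q=P[m]-s['position'];print('handle in tool x',len(p),np.percentile(q@t[:,0],[2,50,98]).round(4),np.percentile(q@t[:,2],[2,98]).round(3))
E
```

```text
[0.51421687 0.31480741 0.04780649] [-0.40700433  0.12987038  0.17157613] 0.4625718541990287
handle in tool x 3148 [-0.0064  0.0005  0.0073] [0.016 0.082]
```

View pics/w7.png

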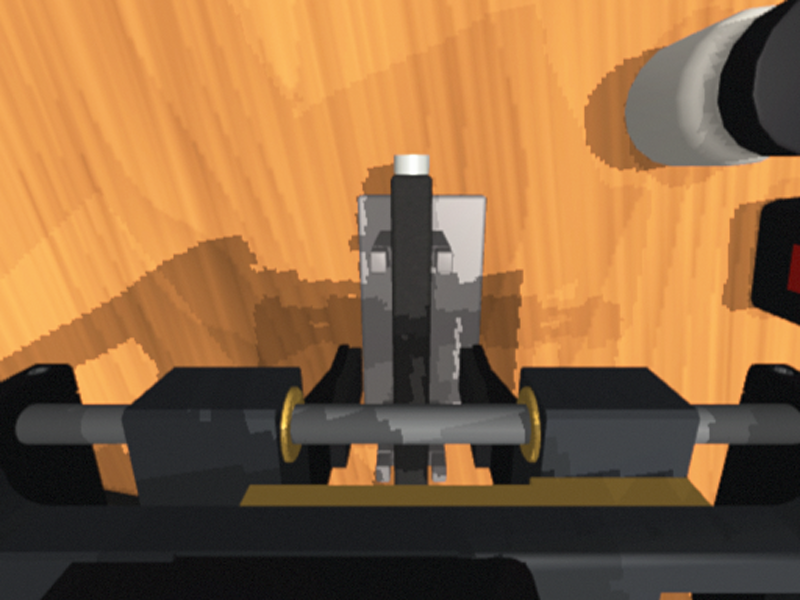

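The handle runs centred between the fingers, at (410,290) in the image. I go down the last bit, close and wait.

Request:
{"method": "send_rows", "body": {"moves": "40 0.4 4 3 0;40 0 4 3 0;40 0 0 0 0;3 0 0 0 0;3 0 0 0 0;3 0 0 0 0;3 0 0 0 0;3 0 0 0 0;3 0 0 0 0;3 0 0 0 0;3 0 0 0 0;3 0 0 0 0"}}

```text
time_s: 17.67
position: [0.515, 0.3204, 0.0394]
tcp_rot: [[0.985, 0.0, 0.172], [-0.172, -0.0, 0.985], [0.0, -1.0, -0.0]]
force: [-0.3, 0.1, 1.4]
opening: 0.153
```

Request:
{"method": "send_rows", "body": {"moves": "3 0 -10 0 0;3 0 -25 0 0;3 0 -40 0 0;3 0 -40 0 0;3 0 -40 0 0;3 0 -25 0 0;3 0 0 0 0;3 0 0 0 0"}}

```text
time_s: 18.33
position: [0.5157, 0.3208, 0.2217]
tcp_rot: [[0.985, 0.004, 0.172], [-0.172, 0.002, 0.985], [0.004, -1.0, 0.002]]
force: [0.3, 0.8, -1.6]
opening: 0.155
```

```bash
python3 - <<'E'
from h import *
import pickle
s=read_state();print(s['position'],s['force'],s['opening'],s['joint_positions'].round(2))
for n in ['side','top']:
    c=capture(n);pickle.dump(c,open(n+'8.pkl','wb'))
    P=cloud(c)
    if n=='side':
        Q,m=bluefit(c,None,.125,.18,box=(.547,-.036));print('insert',len(Q),len(Q) and (Q.min(0).round(4),Q.max(0).round(4)))
    for o in ['lens','mirror','mark','insert']:
        print(n,o,[(np.round(x['pixel'],1),round(x['p'],2),np.round(unp(c,*x['pixel']),3)) for x in mark_of(c,o)[:3]])
# lens/camera geometry from side/top clouds
    m=(P[...,2]>.1)&(P[...,2]<.33)&(P[...,0]>.68)&(P[...,0]<.85)&(P[...,1]>0)&(P[...,1]<.2);p=P[m];print('column',len(p),len(p) and np.median(p,0).round(4))
    m=(P[...,2]>.005)&(P[...,2]<.03)&(P[...,0]>.65)&(P[...,0]<.85)&(P[...,1]>0)&(P[...,1]<.2);p=P[m];print('foot',len(p),cv2.minEnclosingCircle((p[:,:2]*1000).astype(np.float32)))
E
```

```text
[0.51571642 0.32079891 0.22173798] [ 0.2545137   0.81152828 -1.57671326] 0.15548230117026213 [2.135e+01 2.880e+01 8.497e+01 1.000e-02 6.597e+01 3.125e+01]
insert 0 0
side lens [(array([158.7, 169.1]), 0.63, array([0.718, 0.094, 0.38 ]))]
side mirror [(array([286.1, 323.7]), 0.93, array([0.276, 0.262, 0.008]))]
side mark [(array([266.7, 253.4]), 0.4, array([ 0.493,  0.192, -0.006]))]
side insert []
column 246 [0.7476 0.0946 0.2268]
foot 557 ((735.0654296875, 95.27481079101562), 95.95236206054688)
top lens [(array([117.4, 257.8]), 0.94, array([0.712, 0.068, 0.378]))]
top mirror [(array([267.3, 204. ]), 0.67, array([0.29 , 0.169, 0.791])), (array([234.8, 256.5]), 0.49, array([0.389, 0.07 , 0.006])), (array([193.9, 213.3]), 0.42, array([ 0.54 ,  0.23 , -0.004]))]
top mark [(array([192. , 286.9]), 0.78, array([ 0.525, -0.031,  0.151])), (array([257.4, 355.5]), 0.59, array([ 0.308, -0.285,  0.018]))]
top insert [(array([184.4, 289.6]), 0.76, array([ 0.549, -0.039,  0.162]))]
column 62 [0.7424 0.0869 0.1912]
foot 592 ((753.320556640625, 96.6956787109375), 134.64215087890625)
```

The mirror is held (opening 13.5 mm) and clear of the rest. The moves offer no tilt command, and the glass needs about 18–20° upward. I'll test whether reaching past the arm's limit makes the tool lean outward, high up and clear of everything.

Request:
{"method": "send_rows", "body": {"moves": "3 0 -25 0 0;3 0 -40 0 0;3 0 -40 0 0;3 0 -40 0 0;3 0 -40 0 0;3 0 -40 0 0;3 0 -40 0 0;3 0 -35 0 0;3 0 -20 0 0;3 0 0 0 0"}}

```text
time_s: 19.67
position: [0.5161, 0.3209, 0.5455]
tcp_rot: [[0.985, 0.011, 0.172], [-0.172, 0.004, 0.985], [0.01, -1.0, 0.006]]
force: [-0.7, 0.6, -1.0]
opening: 0.158
```

Request:
{"method": "send_rows", "body": {"moves": "3 20 0 -8 0;3 36 0 -14 0;3 36 0 -14 0;3 36 0 -14 0;3 36 0 -14 0;3 36 0 -14 0;3 36 0 -14 0;3 36 0 -14 0;3 36 0 -14 0;3 20 0 -8 0;3 0 0 0 0"}}

```text
time_s: 20.58
position: [0.7952, 0.1295, 0.5155]
tcp_rot: [[0.984, 0.009, 0.178], [-0.178, 0.002, 0.984], [0.008, -1.0, 0.004]]
force: [0.2, 0.3, -2.4]
opening: 0.154
```

```bash
python3 - <<'E'
from h import *
s=read_state();print(s['position'],s['tcp_rot'],s['opening'],s['joint_positions'].round(2),np.hypot(*s['position'][:2]))
E
```

```text
[0.79517953 0.1294832  0.51550647] [[ 0.98407753  0.00865467  0.1775289 ]
 [-0.17755235  0.00201452  0.9841093 ]
 [ 0.00815951 -0.99996052  0.0035191 ]] 0.1544224778849784 [1.2900e+00 4.3620e+01 1.2880e+01 1.2000e-01 1.2301e+02 1.1580e+01] 0.805652763969226
```

Request:
{"method": "send_rows", "body": {"moves": "3 0 -40 0 0;3 0 -40 0 0;3 0 -40 0 0;3 0 -40 0 0;3 0 0 0 0"}}

```text
time_s: 21.0
position: [0.7193, 0.124, 0.6397]
tcp_rot: [[0.982, 0.082, 0.169], [-0.17, 0.013, 0.985], [0.078, -0.997, 0.027]]
force: [-1.8, 0.8, 0.3]
opening: 0.155
```

```bash
python3 - <<'E'
from h import *
s=read_state();print(s['position'],s['tcp_rot'].round(4),s['opening'],s['joint_positions'].round(2))
E
```

```text
[0.71925748 0.12397804 0.63972115] [[ 0.9823  0.0818  0.1686]
 [-0.1702  0.013   0.9853]
 [ 0.0784 -0.9966  0.0267]] 0.15505947138546594 [  0.74  34.37  12.49   0.87 128.44  11.08]
```

The tilt appears, 4.7° outward in the wanted direction. Next I see whether it keeps growing and whether it stays.

Request:
{"method": "send_rows", "body": {"moves": "3 0 -40 0 0;3 0 -40 0 0;3 0 -40 0 0;3 0 0 0 0"}}

```text
time_s: 21.33
position: [0.6632, 0.1143, 0.7068]
tcp_rot: [[0.978, 0.121, 0.167], [-0.171, 0.02, 0.985], [0.116, -0.992, 0.04]]
force: [-0.5, 0.5, 0.8]
opening: 0.157
```

```bash
python3 - <<'E'
from h import *
s=read_state();print(s['position'],s['tcp_rot'].round(4),s['opening'],s['joint_positions'].round(2))
E
```

```text
[0.66319464 0.11427974 0.70681992] [[ 0.9784  0.1211  0.1674]
 [-0.171   0.0197  0.9851]
 [ 0.116  -0.9925  0.04  ]] 0.156610814892454 [ -0.25  28.66  12.49   1.56 131.89  10.64]
```

Request:
{"method": "send_rows", "body": {"moves": "3 28 -28 0 0;3 28 -28 0 0;3 28 -28 0 0;3 28 -28 0 0;3 0 0 0 0"}}

```text
time_s: 21.75
position: [0.6772, 0.0769, 0.7224]
tcp_rot: [[0.966, 0.195, 0.169], [-0.178, 0.029, 0.984], [0.187, -0.98, 0.063]]
force: [-0.2, -0.0, -0.9]
opening: 0.154
```

```bash
python3 - <<'E'
from h import *
s=read_state();print(s['position'],s['tcp_rot'].round(4),s['opening'],s['joint_positions'].round(2))
E
```

```text
[0.67721022 0.07694012 0.72238746] [[ 0.9662  0.1947  0.1691]
 [-0.178   0.0292  0.9836]
 [ 0.1866 -0.9804  0.0629]] 0.15423848053759998 [ -4.01  27.56  12.49   3.15 128.81   8.3 ]
```

Request:
{"method": "send_rows", "body": {"moves": "3 28 -28 0 0;3 28 -28 0 0;3 28 -28 0 0;3 28 -28 0 0;3 28 -28 0 0;3 28 -28 0 0;3 0 0 0 0;3 0 0 0 0"}}

```text
time_s: 22.42
position: [0.6742, 0.0347, 0.7671]
tcp_rot: [[0.935, 0.319, 0.158], [-0.18, 0.04, 0.983], [0.307, -0.947, 0.095]]
force: [0.8, -0.1, -0.9]
opening: 0.155
```

```bash
cat > plan.py <<'E'
from h import *
s=read_state();R=s['tcp_rot'];p=s['position'];print(p,R.round(4),s['opening'],s['joint_positions'].round(2),s['force'].round(1))
mark=np.array([.5235,-.0351,.137]);lens=mark+np.array([.22*np.cos(np.radians(29.9)),.22*np.sin(np.radians(29.9)),.223]);aim=mark+.184*(lens-mark)
# glass centre in tool coords: mirror x=tool x, mirror y=tool z, mirror z=-tool y ; grip at mirror (-5, yg, 0)
yg=.1145
for zc in [.137,.132,.127,.122,.117]:
    G=np.array([.4335,-.0326,zc]);n=aim-G;n/=np.linalg.norm(n)
    from scipy.optimize import minimize_scalar
    from scipy.spatial.transform import Rotation as Ro
    f=lambda th:-((R@Ro.from_euler('y',th,degrees=True).as_matrix())[:,0]@n)
    r=minimize_scalar(f,bounds=(-60,60),method='bounded');Rn=R@Ro.from_euler('y',r.x,degrees=True).as_matrix()
    tcp=G-Rn@np.array([-.005,0,yg])*0+Rn@np.array([-.005,.019,yg])
    print(zc,'yaw',round(r.x,2),'err deg',round(np.degrees(np.arccos(-r.fun)),2),'n_z',n[2].round(3),'x_z',Rn[2,0].round(3),'tcp',tcp.round(4),'d tool now',((R.T@(tcp-p))*1000).round(1),'handle z',Rn[2,2].round(3))
E
python3 plan.py
```

```text
[0.67418628 0.03474267 0.76707421] [[ 0.9346  0.3185  0.1583]
 [-0.1802  0.0403  0.9828]
 [ 0.3067 -0.9471  0.0951]] 0.155144573092096 [ -8.86  24.19  12.53   6.24 125.08   5.56] [ 0.8 -0.1 -0.9]
0.137 yaw -18.01 err deg 0.73 n_z 0.309 x_z 0.321 tcp [0.419  0.0809 0.1169] d tool now [-446.2  536.3  -56.8] handle z -0.004
0.132 yaw -18.0 err deg 1.29 n_z 0.342 x_z 0.321 tcp [0.419  0.0809 0.1119] d tool now [-447.7  541.1  -57.3] handle z -0.004
0.127 yaw -18.0 err deg 3.27 n_z 0.375 x_z 0.321 tcp [0.419  0.0809 0.1069] d tool now [-449.2  545.8  -57.8] handle z -0.004
0.122 yaw -17.99 err deg 5.19 n_z 0.405 x_z 0.321 tcp [0.4191 0.0809 0.1019] d tool now [-450.7  550.5  -58.2] handle z -0.004
0.117 yaw -17.98 err deg 7.06 n_z 0.435 x_z 0.321 tcp [0.4191 0.0809 0.0969] d tool now [-452.3  555.3  -58.7] handle z -0.004
```

Tilt is 18.7° and the handle stays level after an 18° turn, just what is needed. Now back and down towards the target, then turn.

Request:
{"method": "send_rows", "body": {"moves": "3 -25 0 0 0;3 -40 0 0 0;3 -40 0 0 0;3 -40 0 0 0;3 -24 30 -4 0;3 -24 37 -4 0;3 -24 37 -4 0;3 -24 37 -4 0;3 -24 37 -4 0;3 -24 37 -4 0;3 -24 37 -4 0;3 -24 37 -4 0;3 -24 37 -4 0;3 -14 25 -4 0;3 0 0 0 -6;3 0 0 0 -6;3 0 0 0 -6;3 0 0 0 0;3 0 0 0 0"}}

```text
time_s: 24.0
position: [0.4343, 0.0769, 0.3351]
tcp_rot: [[0.939, 0.316, -0.137], [0.131, 0.041, 0.991], [0.319, -0.948, -0.003]]
force: [-0.6, -0.5, -1.3]
opening: 0.156
```

```bash
python3 plan.py
```

```text
[0.43427285 0.07688238 0.3351213 ] [[ 0.9388  0.3161 -0.137 ]
 [ 0.1307  0.041   0.9906]
 [ 0.3187 -0.9478 -0.0028]] 0.15614823193982863 [ -8.05  -0.62 109.98   6.11  52.83 -18.88] [-0.6 -0.5 -1.3]
0.137 yaw -0.11 err deg 0.59 n_z 0.309 x_z 0.319 tcp [0.4189 0.0809 0.117 ] d tool now [-83.4 202.1   6.7] handle z -0.003
0.132 yaw -0.11 err deg 1.43 n_z 0.342 x_z 0.319 tcp [0.4189 0.0809 0.112 ] d tool now [-85.  206.8   6.7] handle z -0.003
0.127 yaw -0.1 err deg 3.41 n_z 0.375 x_z 0.319 tcp [0.4189 0.0809 0.107 ] d tool now [-86.6 211.5   6.7] handle z -0.003
0.122 yaw -0.09 err deg 5.33 n_z 0.405 x_z 0.319 tcp [0.419  0.0809 0.102 ] d tool now [-88.2 216.3   6.7] handle z -0.003
0.117 yaw -0.09 err deg 7.2 n_z 0.435 x_z 0.319 tcp [0.419  0.0809 0.097 ] d tool now [-89.7 221.    6.8] handle z -0.003
```

Request:
{"method": "send_rows", "body": {"moves": "3 -10 20 1 0;3 -15 36 1 0;3 -15 36 1 0;3 -15 36 1 0;3 -12 24 1 0;3 -5 12 1 0;3 0 0 0 0;3 0 0 0 0"}}

```text
time_s: 24.67
position: [0.4181, 0.0797, 0.1565]
tcp_rot: [[0.939, 0.315, -0.138], [0.131, 0.041, 0.99], [0.318, -0.948, -0.003]]
force: [0.3, -0.7, -0.8]
opening: 0.157
```

```bash
python3 plan.py | head -6; python3 - <<'E'
from h import *
import pickle
s=read_state();R=s['tcp_rot']
out=[]
for n in ['side','top']:
    c=capture(n);pickle.dump(c,open(n+'9.pkl','wb'));P=cloud(c)
    Q,m=bluefit(c,None,.125,.18,box=(.547,-.036));print(n,'insert',len(Q),len(Q) and (np.median(Q,0).round(4),Q.min(0).round(4),Q.max(0).round(4)))
    for o in ['lens','mirror','mark','insert']:
        print(n,o,[(np.round(x['pixel'],1),round(x['p'],2),np.round(unp(c,*x['pixel']),3)) for x in mark_of(c,o)[:3]])
    G=s['position']-R@np.array([-.005,.019,.1145]);q=(P-G)@R   # mirror x,-z,y coords
    m=(abs(q[...,0])<.02)&(np.hypot(q[...,1],q[...,2])<.045);p=q[m];print('glass est',G.round(4),'pts',len(p),np.median(p,0).round(4) if len(p) else '',p.min(0).round(4) if len(p) else '',p.max(0).round(4) if len(p) else '')
    if n=='side':out.append(cv2.resize(c['image'][110:290,170:410],(800,600),interpolation=cv2.INTER_CUBIC))
cv2.imwrite('pics/s9.png',out[0])
E
```

```text
[0.41811272 0.07967849 0.15650483] [[ 0.939   0.3154 -0.1375]
 [ 0.1313  0.0409  0.9905]
 [ 0.318  -0.9481 -0.003 ]] 0.1573923693861766 [ -7.94  17.97 127.51  16.47  17.26 -30.87] [ 0.3 -0.7 -0.8]
0.137 yaw -0.08 err deg 0.55 n_z 0.309 x_z 0.318 tcp [0.4189 0.0809 0.117 ] d tool now [-11.7  37.8   1.2] handle z -0.003
0.132 yaw -0.07 err deg 1.48 n_z 0.342 x_z 0.318 tcp [0.4189 0.0809 0.112 ] d tool now [-13.2  42.5   1.2] handle z -0.003
0.127 yaw -0.07 err deg 3.45 n_z 0.375 x_z 0.318 tcp [0.4189 0.0809 0.107 ] d tool now [-14.8  47.2   1.3] handle z -0.003
side insert 174 (array([ 0.5447, -0.0249,  0.143 ]), array([ 0.5249, -0.0647,  0.1324]), array([0.5631, 0.004 , 0.1648]))
side lens [(array([160.3, 171.4]), 0.79, array([0.714, 0.09 , 0.37 ]))]
side mirror [(array([174.3, 272.7]), 0.63, array([ 0.436, -0.05 ,  0.168])), (array([234.6, 283.4]), 0.54, array([0.395, 0.073, 0.004])), (array([284.2, 326.7]), 0.52, array([0.266, 0.253, 0.005]))]
side mark [(array([184.7, 244.7]), 0.66, array([ 0.527, -0.025,  0.143])), (array([326.6, 197.1]), 0.62, array([0.64 , 0.419, 0.055]))]
side 
[... 218 characters left out ...]
303 -0.0318] [0.0016 0.0238 0.0238]
top insert 234 (array([ 0.5437, -0.0352,  0.1443]), array([ 0.5215, -0.0703,  0.13  ]), array([ 0.5659, -0.0016,  0.1703]))
top lens [(array([114.1, 254.8]), 0.57, array([0.719, 0.077, 0.385])), (array([219.7, 289.4]), 0.54, array([ 0.431, -0.037,  0.166]))]
top mirror [(array([216.1, 290.1]), 0.51, array([ 0.458, -0.053, -0.005])), (array([266. , 206.2]), 0.49, array([0.277, 0.25 , 0.008]))]
top mark [(array([192.4, 288.9]), 0.61, array([ 0.525, -0.038,  0.146]))]
top insert [(array([190. , 286.6]), 0.53, array([ 0.534, -0.031,  0.14 ]))]
glass est [ 0.4326 -0.0339  0.1765] pts 117 [-0.0012 -0.0095  0.0002] [-0.0082 -0.0352 -0.0332] [0.0012 0.0287 0.0428]
```

View pics/s9.png

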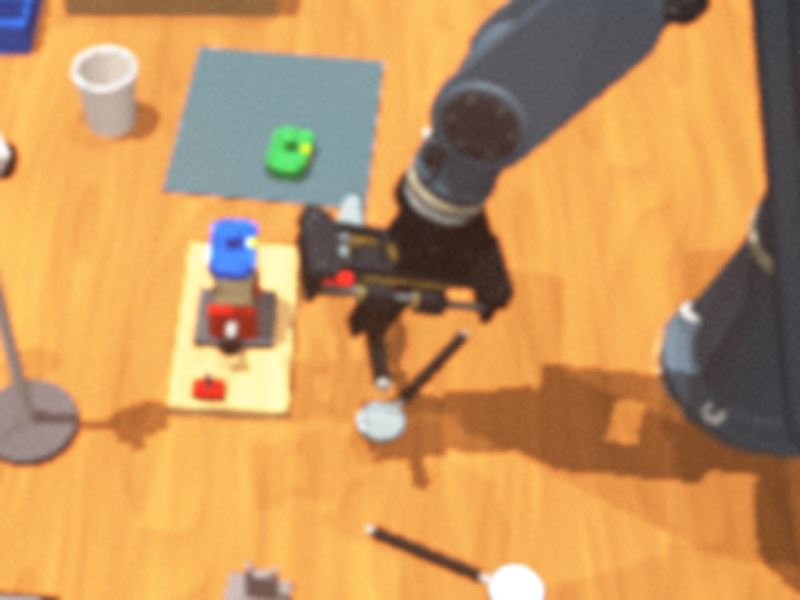

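The side view shows the insert on the tray at (232,247) with its mark towards the robot, and the mirror behind it, partly hidden by the gripper. Joint 5 is down to 17°, so I descend slowly past the wrist singularity.

Request:
{"method": "send_rows", "body": {"moves": "3 -2 5 0 0;3 -2 5 0 0;3 -1.5 5 0.5 0;3 -1.5 5 0.5 0;3 0 0 0 0;3 0 0 0 0"}}

```text
time_s: 25.67
position: [0.4172, 0.0805, 0.1352]
tcp_rot: [[0.939, 0.315, -0.139], [0.133, 0.041, 0.99], [0.318, -0.948, -0.004]]
force: [-0.0, 0.1, -0.1]
opening: 0.157
```

```bash
python3 plan.py | head -6
```

```text
[0.41722024 0.08048437 0.13517869] [[ 0.9388  0.3153 -0.1388]
 [ 0.1327  0.0407  0.9903]
 [ 0.3179 -0.9481 -0.0036]] 0.15650992551098006 [ -7.81  21.38 129.01  22.42  12.6  -37.  ] [-0.   0.1 -0.1]
0.137 yaw -0.0 err deg 0.54 n_z 0.309 x_z 0.318 tcp [0.4189 0.0809 0.117 ] d tool now [-4.1 17.8  0.2] handle z -0.004
0.132 yaw 0.01 err deg 1.48 n_z 0.342 x_z 0.318 tcp [0.4189 0.0809 0.112 ] d tool now [-5.7 22.5  0.3] handle z -0.004
0.127 yaw 0.02 err deg 3.46 n_z 0.375 x_z 0.318 tcp [0.4189 0.0809 0.107 ] d tool now [-7.3 27.3  0.3] handle z -0.004
```

Request:
{"method": "send_rows", "body": {"moves": "3 -1.2 4 0 0;3 -1.2 4 0 0;3 -1.2 4 0 0;3 -1.1 4 0 0;3 0 3.2 0.3 0;3 0 0 0 0;3 0 0 0 0;3 0 0 0 0"}}

```text
time_s: 26.33
position: [0.4193, 0.0809, 0.1162]
tcp_rot: [[0.938, 0.317, -0.139], [0.133, 0.041, 0.99], [0.32, -0.948, -0.004]]
force: [-0.2, -0.1, -1.4]
opening: 0.156
```

```bash
python3 plan.py | head -6;  python3 - <<'E'
from h import *
s=read_state();R=s['tcp_rot'];G=s['position']-R@np.array([-.005,.019,.1145]);n=R[:,0]
mark=np.array([.5235,-.0351,.137]);lens=mark+np.array([.1907,.1097,.223])
print('qvel',np.abs(s['qvel']).max(),'glass',G.round(4),'mark-glass',(mark-G).round(4))
# reflect mark; image point on glass plane seen from lens
m=mark-2*((mark-G)@n)*n;t=((G-lens)@n)/((m-lens)@n);h=lens+t*(m-lens);print('offset on glass mm',((h-G)@R*1000).round(1))
c=capture('top');P=cloud(c);q=(P-G)@R;k=(abs(q[...,0])<.015)&(np.hypot(q[...,1],q[...,2])<.04);p=q[k]
A=np.c_[p[:,1:],np.ones(len(p))];f=p[:,0];w=f>-.004;print('glass top',k.sum(),p.min(0).round(4),p.max(0).round(4),np.linalg.lstsq(A[w],f[w],rcond=None)[0].round(3))
Q,_=bluefit(c,None,.125,.18,box=(.547,-.036));print('insert',np.median(Q,0).round(4),Q.min(0).round(4),Q.max(0).round(4))
big=cv2.resize(c['image'][110:270,190:430],(800,533),interpolation=cv2.INTER_CUBIC);cv2.imwrite('pics/t10.png',big)
E
```

```text
[0.41929125 0.08092174 0.11619191] [[ 0.9382  0.317  -0.139 ]
 [ 0.133   0.0406  0.9903]
 [ 0.3195 -0.9476 -0.0041]] 0.1562696521376556 [ -7.68  24.69 129.93  32.99   8.72 -47.65] [-0.2 -0.1 -1.4]
0.137 yaw 0.02 err deg 0.64 n_z 0.309 x_z 0.32 tcp [0.419  0.0809 0.1169] d tool now [-0.1 -0.8  0. ] handle z -0.004
0.132 yaw 0.03 err deg 1.39 n_z 0.342 x_z 0.32 tcp [0.419  0.0809 0.112 ] d tool now [-1.7  3.9  0. ] handle z -0.004
0.127 yaw 0.04 err deg 3.36 n_z 0.375 x_z 0.32 tcp [0.419  0.0809 0.107 ] d tool now [-3.2  8.7  0.1] handle z -0.004
qvel 0.3293794514895261 glass [ 0.4339 -0.0326  0.1363] mark-glass [ 0.0896 -0.0025  0.0007]
offset on glass mm [ 0.  -0.8  0.8]
glass top 113 [-0.0103 -0.0348 -0.0331] [-0.0004  0.0333  0.0396] [-0.002 -0.004 -0.002]
insert [ 0.5437 -0.0352  0.1439] [ 0.5216 -0.0698  0.1292] [ 0.5663 -0.0015  0.1683]
```

View pics/t10.png

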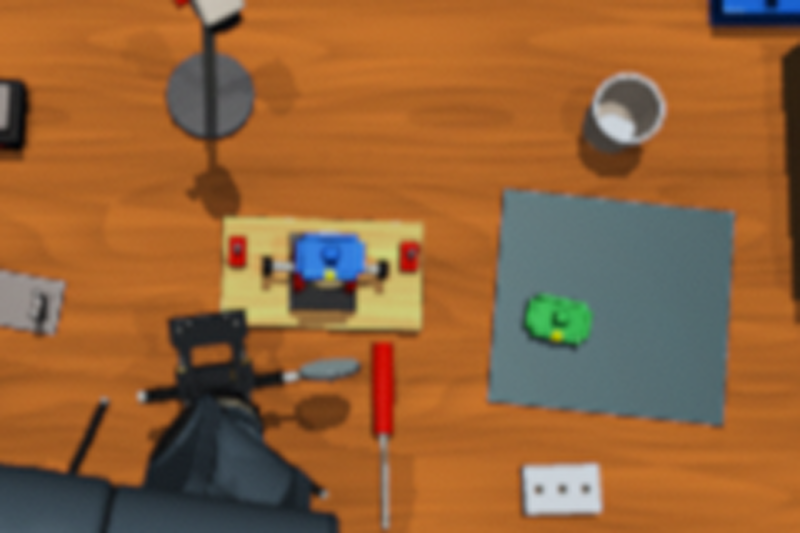

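The top view shows the insert seated at (330,257) with its mark at the back. The mirror glass at (330,368) is straight behind it, and the mirror is clear of everything around it. By computation the mark sits within 1 mm of mid-glass. I lower the glass 2 mm for margin on "level or a little lower", let it settle, and hand in.

Request:
{"method": "send_rows", "body": {"moves": "3 -0.4 1 0 0;3 -0.3 1 0 0;3 0 0 0 0;3 0 0 0 0;3 0 0 0 0;3 0 0 0 0;3 0 0 0 0;3 0 0 0 0"}}

```text
time_s: 27.05
position: [0.4191, 0.081, 0.1139]
tcp_rot: [[0.938, 0.317, -0.139], [0.133, 0.041, 0.99], [0.319, -0.948, -0.004]]
force: [0.3, -0.2, -1.1]
opening: 0.159
```

```bash
python3 - <<'E'
from h import *
s=read_state();R=s['tcp_rot'];G=s['position']-R@np.array([-.005,.019,.1145]);n=R[:,0]
mark=np.array([.5235,-.0351,.137]);lens=mark+np.array([.1907,.1097,.223])
m=mark-2*((mark-G)@n)*n;t=((G-lens)@n)/((m-lens)@n);h=lens+t*(m-lens)
print(s['time_s'],'glass',G.round(4),'off',((h-G)@R*1000).round(1),'qvel',np.abs(s['qvel']).max().round(3),s['opening'],s['force'].round(1),s['joint_positions'].round(1))
if np.linalg.norm(h-G)<.005 and s['opening']>.13: print(hand_in())
E
```

```text
27.05 glass [ 0.4337 -0.0325  0.1339] off [ 0.  -3.3  0.8] qvel 0.133 0.1590758888928452 [ 0.3 -0.2 -1.1] [ -7.7  25.1 130.1  34.9   8.3 -49.5]
the job is handed in; nothing more can be done
None
```

The blue insert is seated on the tray and released, and the mirror is held behind its yellow mark. I handed the job in at 27 s; it reports no verdict.

**Insert:** The first grasp closed on nothing because I lifted before the fingers had shut; the insert moved only about 1 mm, and the second grasp held. It went down over the pegs to a hard stop at the expected height. After release the cameras read its top at 0.143–0.144 m (0.144 expected), with the mark at the back.

**Mirror:** I took it from the rest. The moves offer no tilt, so I leaned the tool about 18.7° by reaching past the arm's limit high above the bench, then brought it back to the target.

**Last checks:**
- The glass is about 90 mm straight behind the mark and 3 mm lower.
- The mark's reflection falls about 3.4 mm from mid-glass, by calculation. It was within about 1 mm before I lowered the glass by 2 mm.
- The arm is still, with the grip firm on the handle.

**Limits:**
- The mid-glass figure comes from geometry, not from a picture through the bench camera.
- It rests on my fix of the camera's lens. The side and top views disagreed on its sideways position by up to about 2 cm, so I used a value between them, taken from the column.

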